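Shut the tube caps and hold the cover plate over the tube block

ROBOT

A 6-joint arm with a two-finger parallel gripper is mounted at the origin on a cart in front of the work surface, level with it; the furniture and walls round the work are solid. World frame = base frame: x ahead of the robot, y to its left, z up, the work surface at z = 0. Lengths are in m, angles in rad, forces in N, time in s.
With the tool pointing down it reaches from about 0.35 to 0.775 m from the base axis. Payload 5.5 kg.
Tool frame: the origin (TCP) lies midway between the tips of the shut fingers; the grasp point (between the pads) lies 19 mm behind it; z points along the fingers, y is the line along which they close (so a half turn about z gives the same grasp; the last joint's range is limited). The gripper opens to 85 mm and grips with 20 to 120 N. Pads are 22 mm wide; open, the fingers measure 114 mm over their backs; the gripper's body (76 mm by 85 mm) begins 54 mm behind the grasp point. The pads swing forward as they close: fully open they stand 13 mm farther back than shut.
Start: joints at [-1.294, 0.313, 0.046, 1.304, 0, 1.431], TCP at [0.233, -0.526, 0.231] pointing down, gripper open.
Joint ranges: [-2.76, 2.76], [-0.86, 1.69], [-1.03, 1.26], [-2.2, 2.34], [-1.47, 1.5], [-3.14, 3.14]. Speed limits (rad/s): [2.57, 2.57, 3.14, 3.14, 3.14, 3.14].

INTERFACE

Orientations are given as a unit quaternion [w, x, y, z].
In Python, from workcell import env gives the robot as it stands.
- The arm moves only by the tool move_arm, never from a script. Its argument "targets" is a list of rows, each a list of 3 entries, a list of its own where there are three numbers: the shift along the tool's x, y, z in mm, then the turn, a rotation vector about the tool's x, y, z in units of 10 degrees (1.0 is 10 degrees), then the closure, from -1 (fully open) to 1 (shut). In form: [[[dx, dy, dz], [ax, ay, az], gripper], ...]. A call has 1 to 5 rows; each row is the pose to reach, as a shift and turn from the pose commanded when the call began, along the tool's axes at that moment; what a row does not reach only later rows make up. A row lasts 1/8 s, in which the tool goes at most 62.5 mm and 10.7 degrees, less where a joint would pass 70% of its speed; a pose out of reach is approached as far as the arm can. A call with a gripper value outside its range is refused whole. The fingers move at their own pace and stop on an object; "squeeze" is the grip in N (left out, the last holds). Time passes only in rows, so rows that repeat a pose let the fingers close. It gives the time, the measured TCP pose, the force, the opening and the grip force at its end, in the units of the state.
- env.get_state(): the state, without advancing time (a new reading comes with each control period).
- env.read_camera(name): name is "scene" or "top" or "wrist"; returns a dict with "pixels" (480x640x3 uint8, red, green, blue), "fovy" (degrees; the focal length in pixels is half the picture's height over the tangent of half this angle, whatever the lens; pixels are square), "cx", "cy" (the principal point, pixels), "dist_coeffs" ([k1, k2, p1, p2, k3] as OpenCV has them; the pictures are not rectified), "extrinsics" (4x4, takes a point from world to camera coordinates); the wrist camera has in their place "mount" (4x4, takes a point from camera to tool coordinates, whose origin is the TCP and whose axes are the flange's). Camera axes: x right, y up, looking along -z (the intrinsics and any distortion apply to the point x, -y, -z); pixel columns grow to the right and rows downward; lengths in m; the calibration is good to about 2 mm. A picture is of the moment at which its call begins: read the wrist's pose just before it. There is no depth.
- env.hand_in(): hands the job in; it is judged then, once.
Trained networks look in a picture, given as the dict that the camera call returned (one of the last four; its "shot" number tells which), for a name from the list of things; names that differ only in an ending like _2 or _b are one class to them, and where a whole thing is asked for, a point or a joint stands for the part that bears it (a point fixed in the world has none). Each returns a list of dicts, best first, with "confidence" (0 to 1); they miss things now and then, are a little off and sometimes report something else, mostly with a low value. They report only what shows in the picture. A call takes as long as a camera call. They do not tell look-alikes from the thing itself.
- env.spot_in(thing, picture): "centre" ([x, y, z] in m, in world coordinates, good to about 4 mm: the middle of the surface that is visible of it).
- env.regions_of(thing, picture): "mask" (480x640 bool, what is visible of it).
- env.landmark_of(thing, picture): "centre" ([x, y, z] in m, in world coordinates, good to about 4 mm: a listed point, or the origin of a listed thing).
The state is a dict: "clock": time; "joint_pos": joint angles; "qvel": joint speeds; "tau": joint torques, N m; "tcp_pos": TCP position; "orientation": TCP orientation; "wrist_force": force on the tool from outside, world axes, zero at the start; "ft_torque": the same for the moment, N m; "finger_gap": finger opening in m; "grip_force": force on a finger pad.
Only numpy, scipy, OpenCV 4.12 (cv2) and the standard library are available. Lean on these libraries where they do the work, as an engineer would, in place of code of your own. Each camera call takes 0.05 s, during which the arm holds its last target. There are 200 camera calls.

TASK

First press shut the flip caps that stand open on the tubes in the blue block. Then pick up the aluminium cover plate by its black bar and hold it level over the block, about a centimetre above the shut caps and touching nothing, with each of its three holes straight above its brass threaded hole, so that I can start the screws: finish while still holding it there, and leave the beaker, the screwdriver and the tape roll where they are.

Things in the scene. Friction and masses are not known exactly. Their poses are not given: they have to be found in the camera images.
- block: Blue tube block, fixed, 72 (x) x 134 (y) x 45 mm high, on a dark foot 80 x 142 mm; origin at the centre of its underside, z up, y along its length. Three tubes stand in a row along its y, at y = -32, 0 and +32 mm, x = 0; their collars stand 6 mm above its top. It may be turned by up to 0.35 rad.
- block_hole_a (a point): Centre of brass threaded hole a (8 mm bore, 14 mm brass ring) in the block's top, at (22, 54, 45) in the block's frame (mm).
- block_hole_b (a point): Centre of brass threaded hole b (8 mm bore, 14 mm brass ring) in the block's top, at (-22, 54, 45) in the block's frame (mm).
- block_hole_c (a point): Centre of brass threaded hole c (8 mm bore, 14 mm brass ring) in the block's top, at (0, -54, 45) in the block's frame (mm).
- tube_a_mouth (a point): Centre of the mouth of tube a (19 mm collar), 51 mm above the worktop; axes parallel to the block's. Its orange cap (disc 21 mm, 3.5 mm thick) is hinged 11.5 mm to the +x side of here (away from the robot) and reaches 27 mm from the hinge, thumb tab included. Shut, its top is 55 mm above the worktop. The tubes swap places between starts.
- tube_b_mouth (a point): Centre of the mouth of tube b (19 mm collar), 51 mm above the worktop; axes parallel to the block's. Its orange cap (disc 21 mm, 3.5 mm thick) is hinged 11.5 mm to the +x side of here (away from the robot) and reaches 27 mm from the hinge, thumb tab included. Shut, its top is 55 mm above the worktop. The tubes swap places between starts.
- tube_c_mouth (a point): Centre of the mouth of tube c (19 mm collar), 51 mm above the worktop; axes parallel to the block's. Its orange cap (disc 21 mm, 3.5 mm thick) is hinged 11.5 mm to the +x side of here (away from the robot) and reaches 27 mm from the hinge, thumb tab included. Shut, its top is 55 mm above the worktop. The tubes swap places between starts.
- cap_a (a joint): Hinge of the cap on tube a, rad: 0 = shut flat on the tube, 1.57 = standing upright, 2.0 = limit, leaning back over +x. A light, stiff hinge (under 1 N at the tab) that stays where it is left, no latch. Starts open, 1.2 to 1.7.
- cap_b (a joint): Hinge of the cap on tube b, rad: 0 = shut flat on the tube, 1.57 = standing upright, 2.0 = limit, leaning back over +x. A light, stiff hinge (under 1 N at the tab) that stays where it is left, no latch. Starts open, 1.2 to 1.7.
- cap_c (a joint): Hinge of the cap on tube c, rad: 0 = shut flat on the tube, 1.57 = standing upright, 2.0 = limit, leaning back over +x. A light, stiff hinge (under 1 N at the tab) that stays where it is left, no latch. Starts shut.
- plate_grip (a point): Centre of the black grip bar on the middle of the loose aluminium cover plate (68 (x) x 130 (y) x 5 mm, 0.15 to 0.3 kg); axes are the plate's. Bar: 40 mm along x, 14 mm thick along y, top 41 mm above the plate's underside; flange at its foot 48 x 22 mm, top 9 mm. This point is 23 mm above the underside. Starts flat on the worktop, turned up to 0.45 rad; mass centre under the bar.
- plate_hole_a (a point): Centre of the plate's 16 mm hole a at its underside, at (22, 54) from the underside's centre in the plate's frame (mm); belongs over block hole a. Two holes at one end, one at the other.
- plate_hole_b (a point): Centre of the plate's 16 mm hole b at its underside, at (-22, 54) from the underside's centre in the plate's frame (mm); belongs over block hole b. Two holes at one end, one at the other.
- plate_hole_c (a point): Centre of the plate's 16 mm hole c at its underside, at (0, -54) from the underside's centre in the plate's frame (mm); belongs over block hole c. Two holes at one end, one at the other.
- beaker: Clear 53 mm beaker, 68 mm high, a bystander; origin at the centre of its underside.
- driver: Red-handled screwdriver lying across the worktop, toward the back, 177 mm, 25 mm high, a bystander; origin under its middle. Behind and above it stands a fixed red bottle capper, 0.47 m high, whose lever reaches out to x = 0.57, y = -0.2 m at heights from 0.31 m: keep the arm drawn in when it swings past.
- tape: Roll of blue tape lying flat, 104 x 115 x 24 mm, a bystander; origin at the centre of its underside.
Mind the look-alikes: they are no part of the job. Several things look just like the part that bears plate_grip: the one meant starts farthest to the robot's left.

How it is judged:
On the way, in this order (a step that is already met when the one before it is completed fails the run):
1. all three caps are shut while the plate still lies on the worktop (value of joint each of cap_a, cap_b, cap_c below 0.12 rad and height (world z) of plate_grip below 0.035 m), for 0.2 s.
2. the plate is lifted off the worktop by the gripper (height (world z) of plate_grip above 0.05 m and contact force between the fingers and plate above 0.5 N), for 0.2 s.
At the end, for the whole second after the job is handed in: All caps shut (under 0.12 rad); the gripper holds the plate still, level within 0.08 rad, each hole within 4.5 mm of its threaded hole seen from above, underside 58 to 75 mm above the worktop (3 to 20 mm above the shut caps), touching neither block nor tubes (value of joint each of cap_a, cap_b, cap_c below 0.12 rad and horizontal distance between plate_hole_a and block_hole_a below 0.0045 m and horizontal distance between plate_hole_b and block_hole_b below 0.0045 m and horizontal distance between plate_hole_c and block_hole_c below 0.0045 m and z of plate_hole_a in the frame of block between 0.058 and 0.075 m and z of plate_hole_b in the frame of block between 0.058 and 0.075 m and z of plate_hole_c in the frame of block between 0.058 and 0.075 m and angle between plate_grip's own z axis and vertical below 0.08 rad and linear speed of plate below 0.02 m/s and contact force between the fingers and plate above 0.5 N and contact force between plate and block below 0.05 N and contact force between plate and tube_a below 0.05 N and contact force between plate and tube_b below 0.05 N and contact force between plate and tube_c below 0.05 N); the arm keeps its last pose, push and grip.
It fails at once if the beaker is pushed more than 30 mm or knocked over (distance of beaker from where it was at the start of the episode above 0.03 m or angle between beaker's own z axis and vertical above 0.5 rad).
It fails at once if the screwdriver is pushed more than 30 mm (distance of driver from where it was at the start of the episode above 0.03 m).
It fails at once if the tape roll is pushed more than 30 mm or knocked over (distance of tape from where it was at the start of the episode above 0.03 m or angle between tape's own z axis and vertical above 0.5 rad).
It also fails if it takes over 54 s, if anything falls off the work surface, if the arm or the gripper's body presses on something with over 40 N, if the wrist force passes 120 N, or if a joint passes its speed limit or range.

## Working session

There is one attempt and no reset: what is moved stays moved. The work goes in short steps, Python scripts to look and compute and a tool call to move; the robot and the scene stay as the last step left them, time stands still between calls to the robot, and variables do not carry over. Pictures are saved under pics/ and viewed, at most 10 in all, crops included, and the job is handed in when it is done.

Besides the shell and the picture viewer there is one more tool, called after "Emit:" as name(argument=value, ...) on one line, values as JSON. move_arm: Moves the arm, as the interface text tells. Its arguments: {"type":"object","properties":{"targets":{"type":"array","items":{"type":"array"}},"squeeze":{"type":"number"}},"required":["targets"]}

```bash
mkdir -p pics && ls && cat > h.py <<'E'
import numpy as np, cv2
from workcell import env
from scipy.spatial.transform import Rotation as R
def st():
    s=env.get_state(); q=np.array(s['orientation']); return s,np.array(s['tcp_pos']),R.from_quat(q[[1,2,3,0]])
def save(p,n): cv2.imwrite('pics/'+n,cv2.cvtColor(p['pixels'],cv2.COLOR_RGB2BGR))
def K(p):
    f=240/np.tan(np.radians(p['fovy'])/2); return np.array([[f,0,p['cx']],[0,f,p['cy']],[0,0,1.]])
def pose(p,wr=None):
    """camera->world 4x4"""
    if 'extrinsics' in p: return np.linalg.inv(np.array(p['extrinsics']))
    t,r=wr; T=np.eye(4);T[:3,:3]=r.as_matrix();T[:3,3]=t; return T@np.array(p['mount'])
def px2w(p,uv,z,wr=None):
    u=cv2.undistortPoints(np.array(uv,float).reshape(-1,1,2),K(p),np.array(p['dist_coeffs'],float)).reshape(-1,2)
    d=np.c_[u[:,0],-u[:,1],-np.ones(len(u))]; T=pose(p,wr); d=d@T[:3,:3].T; o=T[:3,3]
    return o+d*((z-o[2])/d[:,2])[:,None]
def w2px(p,X,wr=None):
    T=np.linalg.inv(pose(p,wr)); c=np.atleast_2d(X)@T[:3,:3].T+T[:3,3]
    c=c*[1,-1,-1]
    return cv2.projectPoints(c,np.zeros(3),np.zeros(3),K(p),np.array(p['dist_coeffs'],float))[0].reshape(-1,2)
def go(tgt,tr=None):
    """tool-frame shift (mm) and rotvec (10deg) to world pose"""
    s,t,r=st(); print('shift',np.round(r.inv().apply(np.array(tgt)-t)*1e3,1), 'turn',np.round(np.degrees((r.inv()*tr).as_rotvec())/10,2) if tr is not None else '')
E
python3 - <<'E'
from h import *
s,t,r=st(); print(s['clock'],t,r.as_matrix().round(3))
for c in ['scene','top']:
    p=env.read_camera(c); save(p,c+'0.png'); print(c,pose(p).round(3).tolist(),p['fovy'])
    for n in ['block','block_hole_a','block_hole_c','tube_a_mouth','plate_grip','plate_hole_a','beaker','driver','tape']:
        print(n,[(np.round(d['centre'],3).tolist(),round(d['confidence'],2)) for d in env.landmark_of(n,p)][:9])
E
```

```text
pics
0.0 [ 0.23262497 -0.52528087  0.2304287 ] [[ 0.914  0.405 -0.   ]
 [ 0.405 -0.914  0.002]
 [ 0.    -0.002 -1.   ]]
scene [[-0.786, 0.276, -0.553, 0.01], [-0.618, -0.35, 0.704, 0.726], [0.001, 0.895, 0.446, 0.461], [0.0, 0.0, 0.0, 1.0]] 55.064419400881015
block [([0.443, 0.152, 0.001], 0.56)]
block_hole_a [([0.457, 0.101, 0.045], 0.93), ([0.404, 0.204, 0.043], 0.62), ([0.448, 0.212, 0.047], 0.61)]
block_hole_c [([0.457, 0.101, 0.045], 0.93), ([0.404, 0.204, 0.043], 0.62), ([0.448, 0.212, 0.047], 0.61)]
tube_a_mouth [([0.433, 0.182, 0.048], 0.6), ([0.44, 0.15, 0.05], 0.17)]
plate_grip [([0.486, -0.036, 0.024], 0.81), ([0.475, -0.223, 0.022], 0.56)]
plate_hole_a [([0.493, 0.021, -0.003], 0.8), ([0.506, -0.088, -0.0], 0.74), ([0.498, -0.174, 0.0], 0.69), ([0.429, -0.261, 0.003], 0.67), ([0.447, 0.009, -0.002], 0.62)]
beaker [([0.677, 0.008, -0.003], 0.68), ([0.492, 0.022, -0.003], 0.3)]
driver [([0.619, -0.161, -0.003], 0.52), ([0.426, 0.401, -0.001], 0.49)]
tape [([0.424, 0.401, 0.002], 0.83), ([0.485, -0.039, 0.02], 0.75)]
top [[0.01, 0.995, -0.097, 0.429], [-1.0, 0.01, -0.002, 0.101], [-0.001, 0.097, 0.995, 1.202], [0.0, 0.0, 0.0, 1.0]] 51.291790231229896
block [([0.444, 0.157, 0.001], 0.95)]
block_hole_a [([0.45, 0.102, 0.044], 0.7), ([0.4, 0.202, 0.043], 0.61), ([0.451, 0.211, 0.047], 0.6)]
block_hole_c [([0.45, 0.102, 0.044], 0.7), ([0.4, 0.202, 0.043], 0.61), ([0.451, 0.211, 0.047], 0.6)]
tube_a_mouth [([0.437, 0.181, 0.048], 0.65)]
plate_grip [([0.471, -0.227, 0.02], 0.74), ([0.486, -0.032, 0.023], 0.58)]
plate_hole_a [([0.448, 0.006, -0.004], 0.97), ([0.504, -0.088, -0.001], 0.93), ([0.426, -0.263, -0.002], 0.89), ([0.492, -0.175, -0.001], 0.79), ([0.467, -0.277, -0.002], 0.76), ([0.488, 0.024, 0.0], 0.71), ([0.452, 0.123, 0.051], 0.54)]
beaker []
driver []
tape [([0.428, 0.396, 0.001], 0.95), ([0.444, 0.155, -0.002], 0.55)]
```

View pics/top0.png

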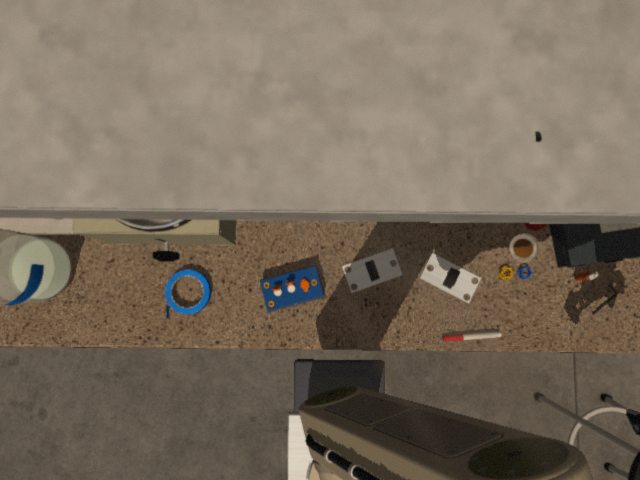

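View pics/scene0.png

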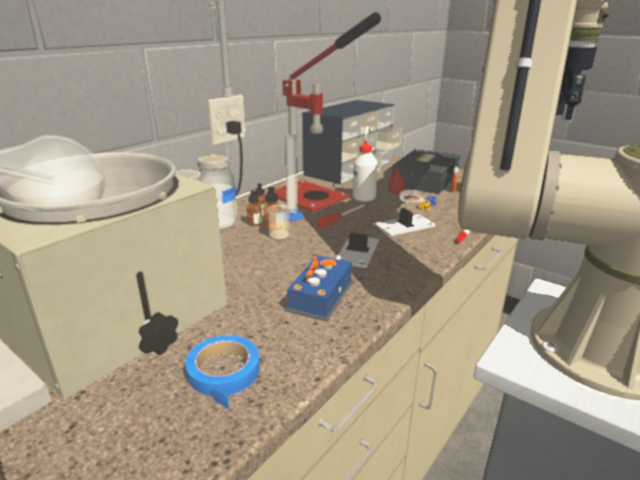

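The top view shows the blue block at about (292,288) with white tube mouths at (278,292) and (291,288) and the shut orange cap at (305,285). The target plate is the leftmost one, at (372,270). The look-alike plate is at (450,277), with the tape at (188,292). The scene view agrees: two caps are up on the +y side of the block.

I'm turning the wrist the long way round so joint 6 stays in range.

Emit:
move_arm(targets=[[[29,-33,-4],[0,0,-1],-1],[[58,-66,-8],[0,0,-2],-1],[[88,-100,-12],[0,0,-3],-1],[[117,-134,-16],[0,0,-4],-1],[[146,-168,-20],[0,0,-5],-1]])

```text
clock: 1.62
tcp_pos: [0.2985, -0.3118, 0.2516]
orientation: [0.0, 0.798, 0.603, 0.0]
wrist_force: [1.1, 0.8, 0.4]
finger_gap: 0.0854
grip_force: 0.0
```

```bash
python3 - <<'E'
from h import *
s,t,r=st(); print(s['clock'],np.round(s['joint_pos'],3),t.round(3)); go([0.40,0.15,0.26],R.from_euler('zx',[3.40,np.pi]))
E
```

```text
1.625 [-0.994  0.029 -0.25   1.291  0.     0.853] [ 0.299 -0.312  0.252]
shift [471.9 -28.1  -8.6] turn [ 0.   0.  -9.1]
```

Emit:
move_arm(targets=[[[45,-3,0],[0,0,-1.03],-1],[[90,-6,0],[0,0,-2.06],-1],[[135,-9,0],[0,0,-3.1],-1],[[180,-11,0],[0,0,-4.1],-1],[[225,-14,0],[0,0,-5.1],-1]])

```text
clock: 2.25
tcp_pos: [0.3475, -0.0918, 0.2516]
orientation: [0.001, 0.46, 0.888, -0.0]
wrist_force: [0.8, 0.2, -0.3]
finger_gap: 0.0855
grip_force: 0.0
```

```bash
python3 - <<'E'
from h import *
s,t,r=st(); print(s['clock'],np.round(s['joint_pos'],3),t.round(3)); go([0.40,0.15,0.26],R.from_euler('ZX',[3.40,np.pi]))
E
```

```text
2.25 [-0.483 -0.115 -0.386  1.299  0.     0.474] [ 0.348 -0.092  0.252]
shift [167.3 182.2  -8.5] turn [-0.    0.01 -6.96]
```

Emit:
move_arm(targets=[[[24,26,-2],[0,0,-1],-1],[[48,52,-4],[0,0,-2],-1],[[72,78,-5],[0,0,-3],-1],[[96,104,-6],[0,0,-4],-1],[[120,130,-8],[0,0,-5],-1]])

```text
clock: 2.88
tcp_pos: [0.3854, 0.081, 0.2595]
orientation: [0.0, 0.042, 0.999, -0.0]
wrist_force: [1.0, 0.2, 0.1]
finger_gap: 0.0854
grip_force: 0.0
```

```bash
python3 - <<'E'
from h import *
s,t,r=st(); print(s['clock'],np.round(s['joint_pos'],3),t.round(3)); go([0.40,0.15,0.26],R.from_euler('ZX',[3.40,np.pi]))
p=env.read_camera('wrist');print(np.round(p['mount'],3).tolist(),p['fovy']);save(p,'w1.png')
for n in ['block','block_hole_a','tube_a_mouth']:
    for d in env.landmark_of(n,p): print(n,np.round(d['centre'],4).tolist(),round(d['confidence'],2))
E
```

```text
2.875 [ 0.003 -0.048 -0.306  1.312 -0.     0.086] [0.385 0.081 0.259]
shift [-8.8 70.  -0.5] turn [-0.    0.   -1.96]
[[-0.0, 0.961, 0.276, 0.07], [1.0, 0.0, 0.001, -0.002], [0.0, 0.276, -0.961, -0.143], [0.0, 0.0, 0.0, 1.0]] 70.51098930671361
block [0.4429, 0.1568, 0.0019] 0.74
block_hole_a [0.4602, 0.0988, 0.0452] 0.89
block_hole_a [0.4479, 0.2156, 0.0455] 0.68
block_hole_a [0.409, 0.2005, 0.0407] 0.58
tube_a_mouth [0.4326, 0.1843, 0.0532] 0.59
```

View pics/w1.png

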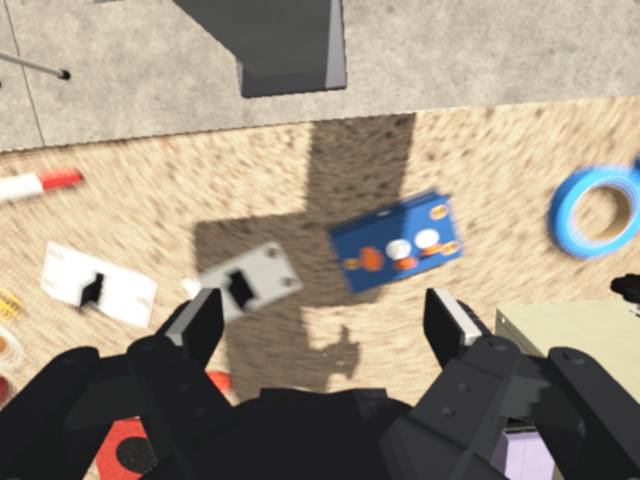

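The wrist view is slightly motion-blurred. It shows the block at (395,240), with the shut cap at (372,258) and open caps beside the white mouths at (398,250) and (427,238). The target plate is at (250,283). The camera looks at the block from the robot's side.

Emit:
move_arm(targets=[[[-20,27,20],[0,0,-0.65],0.58],[[-40,54,45],[0,0,-1.3],0.58],[[-60,81,70],[0,0,-1.95],0.58],[[-79,107,90],[0,0,-1.95],0.58],[[-79,107,90],[0,0,-1.95],0.58]])

```text
clock: 3.7
tcp_pos: [0.4736, 0.179, 0.1673]
orientation: [-0.002, -0.125, 0.992, -0.0]
wrist_force: [-1.1, -0.7, 0.2]
finger_gap: 0.0178
grip_force: 0.0
```

```bash
python3 - <<'E'
from h import *
s,t,r=st(); print(s['clock'],np.abs(s['qvel']).max(),t.round(4),s['finger_gap'])
p=env.read_camera('wrist'); save(p,'w2.png'); wr=(t,r); print(env.get_state()['tcp_pos'])
for n in ['block','block_hole_a','tube_a_mouth','plate_grip','plate_hole_a']:
    for d in env.landmark_of(n,p): print(n,np.round(d['centre'],4).tolist(),round(d['confidence'],2))
E
```

```text
3.7 0.048137608274559866 [0.4736 0.179  0.1673] 0.017790920991147596
[0.47320896 0.17844398 0.16829212]
block [0.441, 0.1559, 0.0012] 0.86
block_hole_a [0.4596, 0.1021, 0.0484] 0.74
block_hole_a [0.4478, 0.2155, 0.0467] 0.72
block_hole_a [0.4074, 0.2015, 0.0464] 0.61
tube_a_mouth [0.4345, 0.1854, 0.0546] 0.66
plate_grip [0.4471, 0.0082, -0.0019] 0.69
plate_grip [0.4911, -0.0347, 0.0251] 0.64
plate_grip [0.4506, 0.2131, 0.0429] 0.17
plate_hole_a [0.4491, 0.0057, -0.0007] 0.95
plate_hole_a [0.5031, -0.0897, 0.0023] 0.89
plate_hole_a [0.49, 0.0218, -0.0001] 0.8
```

View pics/w2.png

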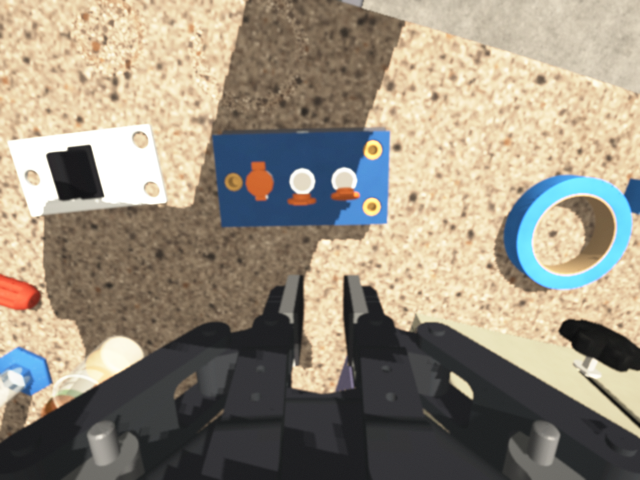

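This view is sharp. The brass rings are at (233,182), (373,150) and (372,207), and the shut cap is at (260,182). The open caps are at (301,200) and (345,194), behind mouths (302,181) and (344,180). The plate holes are at (32,177), (139,140) and (152,189).

```bash
cat >> h.py <<'E'
L=np.array([[22,54],[-22,54],[0,-54.]])/1e3
def fit(P,model=L):
    P=np.array(P)[:,:2]; m=model.mean(0); c=P.mean(0); A=(model-m); B=P-c
    th=np.arctan2((A[:,0]*B[:,1]-A[:,1]*B[:,0]).sum(),(A*B).sum())
    Rm=np.array([[np.cos(th),-np.sin(th)],[np.sin(th),np.cos(th)]])
    o=c-Rm@m; res=np.linalg.norm(model@Rm.T+o-P,axis=1)*1e3
    return o,th,res.round(1)
E
cat > m1.py <<'E'
from h import *
s,t,r=st(); p=env.read_camera('wrist'); wr=(t,r); im=p['pixels']; hsv=cv2.cvtColor(im,cv2.COLOR_RGB2HSV)
def ref(uv,kind,rad=13):
    x,y=uv; w=hsv[y-rad:y+rad+1,x-rad:x+rad+1].astype(int)
    m=((w[...,0]>12)&(w[...,0]<35)&(w[...,1]>70)&(w[...,2]>110)) if kind=='ring' else (w[...,1]>35)
    n,lab,stt,c=cv2.connectedComponentsWithStats(m.astype(np.uint8)); k=1+np.argmax(stt[1:,4])
    x0,y0,ww,hh=stt[k][:4]; return (x-rad+x0+(ww-1)/2,y-rad+y0+(hh-1)/2),(ww,hh)
B=[ref(u,'ring') for u in [(372,207),(373,150),(233,182)]]; H=[ref(u,'hole') for u in [(152,189),(139,140),(32,177)]]
print(B,H)
b=px2w(p,[q[0] for q in B],0.045,wr); h=px2w(p,[q[0] for q in H],0.0025,wr)
bo,bt,e=fit(b); print('block',bo.round(4),bt.round(4),e); po,pt,e=fit(h); print('plate',po.round(4),pt.round(4),e)
Rb=np.array([[np.cos(bt),-np.sin(bt)],[np.sin(bt),np.cos(bt)]])
print('tubes px', w2px(p,[[*(bo+Rb@[0,y]),.051] for y in (-.032,0,.032)],wr).round(0).tolist())
print(t, 'tcp in block frame', (Rb.T@(t[:2]-bo)).round(4), 'tool yaw', np.arctan2(*r.as_matrix()[[1,0],0]))
E
python3 m1.py
```

```text
[((np.float64(371.5), np.float64(205.0)), (np.int32(18), np.int32(17))), ((np.float64(372.0), np.float64(149.0)), (np.int32(19), np.int32(19))), ((np.float64(235.0), np.float64(180.5)), (np.int32(17), np.int32(18)))] [((np.float64(154.0), np.float64(188.0)), (np.int32(15), np.int32(15))), ((np.float64(142.5), np.float64(139.0)), (np.int32(16), np.int32(17))), ((np.float64(36.0), np.float64(177.0)), (np.int32(13), np.int32(15)))]
block [0.4418 0.1522] 0.2707 [0.1 0.3 0.1]
plate [ 0.4872 -0.0393] 0.3518 [0.2 0.2 0.4]
tubes px [[261.0, 181.0], [303.0, 180.0], [344.0, 179.0]]
[0.47357616 0.17846583 0.17018176] tcp in block frame [0.0376 0.0168] tool yaw -2.8920878704204886
```

Emit:
move_arm(targets=[[[0,1,50],[0,0,0.1],0.58],[[0,1,90],[0,0,0.1],0.58],[[0,1,104],[0,0,0.1],0.58],[[0,1,105],[0,0,0.1],0.58]])

```text
clock: 4.55
tcp_pos: [0.4731, 0.18, 0.0643]
orientation: [-0.0, -0.116, 0.993, -0.0]
wrist_force: [-0.1, 0.6, 0.0]
finger_gap: 0.0182
grip_force: 0.0
```

Emit:
move_arm(targets=[[[10,0,0],[0,0,0],0.58],[[20,0,0],[0,0,0],0.58],[[30,0,0],[0,0,0],0.58],[[39,0,0],[0,0,0],0.58],[[39,0,4],[0,0,0],0.58]])

```text
clock: 5.18
tcp_pos: [0.4345, 0.171, 0.0605]
orientation: [-0.0, -0.117, 0.993, -0.0]
wrist_force: [-0.4, -0.4, 1.2]
finger_gap: 0.0179
grip_force: 0.3
```

Now press down gently.

Emit:
move_arm(targets=[[[0,0,2],[0,0,0],0.58],[[0,0,4],[0,0,0],0.58],[[0,0,5],[0,0,0],0.58],[[0,0,5],[0,0,0],0.58]])

```text
clock: 5.68
tcp_pos: [0.4353, 0.1711, 0.0552]
orientation: [-0.0, -0.117, 0.993, -0.0]
wrist_force: [-1.8, 0.3, 1.8]
finger_gap: 0.0178
grip_force: 1.2
```

Emit:
move_arm(targets=[[[0,0,1],[0,0,0],0.58],[[0,0,2],[0,0,0],0.58],[[0,0,2],[0,0,0],0.58]])

```text
clock: 6.05
tcp_pos: [0.4354, 0.1712, 0.0551]
orientation: [0.0, -0.117, 0.993, -0.0]
wrist_force: [-6.9, -1.7, 19.1]
finger_gap: 0.0181
grip_force: 10.0
```

Emit:
move_arm(targets=[[[0,0,-40],[0,0,0],0.58],[[0,0,-95],[0,0,0],0.58],[[0,-50,-117],[0,0,-0.2],0.2],[[-1,-105,-117],[0,0,-0.4],-0.2],[[-2,-160,-117],[0,0,-0.6],-0.2]])

```text
clock: 6.68
tcp_pos: [0.4753, 0.0146, 0.1709]
orientation: [0.001, -0.169, 0.986, -0.0]
wrist_force: [-0.2, 1.3, -1.0]
finger_gap: 0.0512
grip_force: 0.0
```

Emit:
move_arm(targets=[[[0,-35,0],[0,0,-0.1],-0.2],[[0,-52,0],[0,0,-0.1],-0.2],[[0,-53,0],[0,0,-0.1],-0.2]])

```text
clock: 7.05
tcp_pos: [0.4921, -0.0344, 0.17]
orientation: [-0.0, -0.176, 0.984, 0.0]
wrist_force: [-0.2, -0.3, 0.1]
finger_gap: 0.0513
grip_force: 0.0
```

```bash
python3 - <<'E'
from h import *
s,t,r=st(); print(s['clock'],np.abs(s['qvel']).max(),t.round(4),s['finger_gap'],np.arctan2(*r.as_matrix()[[1,0],0]))
p=env.read_camera('wrist'); save(p,'w3.png'); print(w2px(p,[[.4875,-.036,.041],[.442,.1535,.055]],(t,r)))
for d in env.landmark_of('plate_grip',p): print(np.round(d['centre'],4).tolist(),round(d['confidence'],2))
E
```

```text
7.05 0.019367221944002665 [ 0.4921 -0.0344  0.17  ] 0.05134566252196588 -2.7875143817002623
[[325.27638988 218.38469153]
 [562.92599938 250.00191746]]
[0.4726, -0.2265, 0.0264] 0.73
[0.4904, -0.0344, 0.0245] 0.68
```

View pics/w3.png

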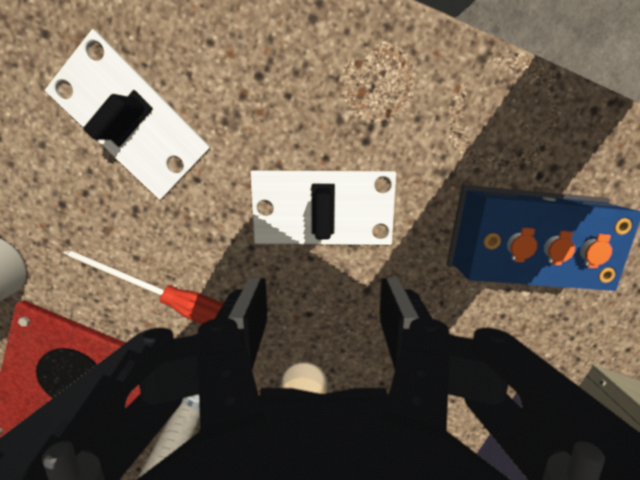

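All three caps lie flat at (523,246), (561,248) and (598,252). The plate's holes are at (264,207), (380,230) and (383,184), and its bar is at (323,211). The screwdriver is at (200,300), clear of the descent.

```bash
sed -e 's/(372,207),(373,150),(233,182)/(608,275),(624,226),(492,241)/; s/(152,189),(139,140),(32,177)/(380,230),(383,184),(264,207)/; /tubes px/d; /tcp in/d' m1.py > m2.py && cat >> m2.py <<'E'
m=(im.max(2)<60).astype(np.uint8); m[250:]=0; n,l,q,c=cv2.connectedComponentsWithStats(m); k=l[200,325]; print('bar',q[k],px2w(p,[c[k]],.041,wr))
go([*po,.1],R.from_euler('ZX',[pt+np.pi,np.pi]))
E
python3 m2.py
```

```text
[((np.float64(604.5), np.float64(275.0)), (np.int32(16), np.int32(15))), ((np.float64(621.0), np.float64(226.5)), (np.int32(17), np.int32(16))), ((np.float64(485.0), np.float64(241.0)), (np.int32(3), np.int32(7)))] [((np.float64(377.5), np.float64(231.0)), (np.int32(16), np.int32(15))), ((np.float64(380.0), np.float64(185.0)), (np.int32(17), np.int32(17))), ((np.float64(263.0), np.float64(207.5)), (np.int32(17), np.int32(16)))]
block [0.4423 0.1513] 0.2719 [1.3 1.7 3. ]
plate [ 0.4875 -0.0386] 0.3473 [0.1 0.1 0. ]
bar [ 310  185   22   55 1133] [[ 0.48216216 -0.04056216  0.041     ]]
shift [ 5.7 -4.  70.1] turn [ 0.   -0.    0.05]
```

Emit:
move_arm(targets=[[[5,-3,50],[0,0,0.05],-0.2],[[5,-3,105],[0,0,0.05],-0.2],[[5,-3,145],[0,0,0.05],-0.2],[[5,-3,155],[0,0,0.05],-0.2],[[5,-3,155],[0,0,0.05],-0.2]])

```text
clock: 7.82
tcp_pos: [0.4882, -0.0378, 0.0156]
orientation: [-0.0, -0.173, 0.985, 0.0]
wrist_force: [-0.6, -0.5, 0.5]
finger_gap: 0.051
grip_force: 0.0
```

Emit:
move_arm(targets=[[[0,0,0],[0,0,0],0.3],[[0,0,0],[0,0,0],0.6],[[0,0,0],[0,0,0],1],[[0,0,0],[0,0,0],1],[[0,0,0],[0,0,0],1]], squeeze=60)

```text
clock: 8.45
tcp_pos: [0.4896, -0.0386, 0.0169]
orientation: [0.001, -0.173, 0.985, -0.0]
wrist_force: [-1.4, 2.1, 6.2]
finger_gap: 0.0127
grip_force: 60.4
```

Emit:
move_arm(targets=[[[0,0,-15],[0,0,0],1],[[0,0,-45],[0,0,0],1],[[0,0,-80],[0,0,0],1],[[0,0,-100],[0,0,0],1],[[0,0,-100],[0,0,0],1]])

```text
clock: 9.07
tcp_pos: [0.4897, -0.039, 0.1175]
orientation: [0.002, -0.173, 0.985, -0.001]
wrist_force: [-1.0, -0.9, -2.8]
finger_gap: 0.0128
grip_force: 59.2
```

```bash
python3 - <<'E'
from h import *
s,t,r=st(); print(s['clock'],np.abs(s['qvel']).max(),t.round(4),s['finger_gap'],s['wrist_force'],s['ft_torque'])
p=env.read_camera('wrist'); save(p,'w4.png')
tg=np.array([.4418,.1525]); th=.271
print('holes expected px', w2px(p,[[*(np.array([.4885,-.038])+R.from_euler('z',.347).as_matrix()[:2,:2]@l),.1] for l in L],(t,r)).round())
go([*tg,t[2]],R.from_euler('ZX',[th+np.pi,np.pi]))
E
```

```text
9.075 0.04756107547927609 [ 0.4897 -0.039   0.1175] 0.012803366163274365 [-1.025913   -0.94801004 -2.76178567] [0.0321688  0.01322632 0.01159309]
holes expected px [[431. 315.]
 [439. 236.]
 [224. 277.]]
shift [-20.9 195.8  -1.6] turn [-0.01  0.01  0.43]
```

View pics/w4.png

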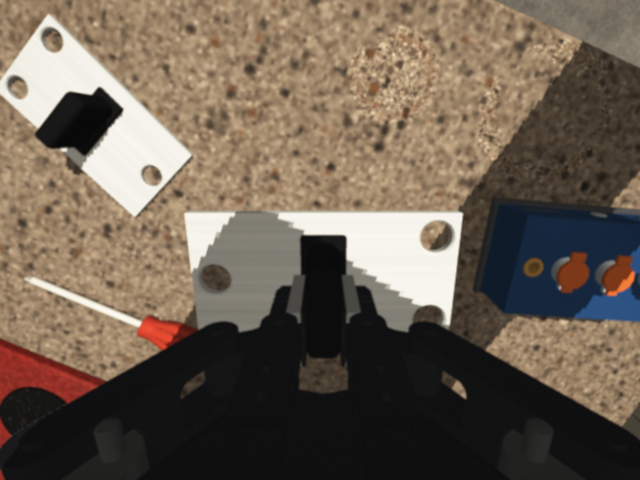

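The plate hangs level in the grip, with its robot-side corners at (185,212) and (463,212), hole b at (435,236) and hole c at (215,277).

```bash
cat > m3.py <<'E'
from h import *
# plate pose relative to the tool, from w4 pixels (top surface and rim)
s,t,r=st(); p=env.read_camera('wrist'); wr=(t,r); print(t.round(4))
im=cv2.GaussianBlur(cv2.cvtColor(p['pixels'],cv2.COLOR_RGB2GRAY),(3,3),0)
uv=cv2.cornerSubPix(im,np.array([[[185,212]],[[463,212]]],np.float32),(6,6),(-1,-1),(cv2.TERM_CRITERIA_COUNT,30,.01)).reshape(-1,2)
uv=np.r_[uv,[[436,235.5],[215.5,277]]]; print(uv)
X=px2w(p,uv,t[2]-.0169+.005,wr); o,th,e=fit(X,np.array([[-34,-65],[-34,65],[-22,54],[0,-54]])/1e3)
yaw=np.arctan2(*r.as_matrix()[[1,0],0])
print('plate',o.round(4),th.round(4),e,'rel tool',(r.inv().apply([*(o-t[:2]),0])*1e3).round(1),'dyaw',th+np.pi-yaw-2*np.pi)
# target: plate centre on block centre
tg=np.array([.4418,.1525]); bt=.271; d=bt-th
Rz=R.from_euler('z',d); T=tg+Rz.apply([*(t[:2]-o),0])[:2]
go([*T,.1175],Rz*r)
E
python3 m3.py
```

```text
[ 0.4887 -0.0388  0.1161]
[[184.04598999 212.31665039]
 [462.43890381 212.67379761]
 [436.         235.5       ]
 [215.5        277.        ]]
plate [ 0.4869 -0.0412] 0.3449 [0.7 0.5 0.4 0.9] rel tool [ 2.5 -1.7 -0. ] dyaw -0.0018860532179907352
shift [-24.2 196.9  -2.4] turn [ 0.01 -0.01  0.42]
```

Emit:
move_arm(targets=[[[-5,30,-2],[0,0,0.1],1],[[-10,75,-2],[0,0,0.2],1],[[-15,120,-2],[0,0,0.3],1],[[-20,160,-2],[0,0,0.42],1],[[-24,190,-2],[0,0,0.42],1]])

```text
clock: 9.8
tcp_pos: [0.4444, 0.1495, 0.1158]
orientation: [-0.001, -0.137, 0.991, -0.0]
wrist_force: [1.1, 0.9, -2.8]
finger_gap: 0.0127
grip_force: 59.2
```

Emit:
move_arm(targets=[[[0,8,0],[0,0,0],1],[[0,8,10],[0,0,0],1],[[0,8,20],[0,0,0],1],[[0,8,20],[0,0,0],1],[[0,8,20],[0,0,0],1]])

```text
clock: 10.42
tcp_pos: [0.4442, 0.1553, 0.0971]
orientation: [-0.0, -0.136, 0.991, -0.0]
wrist_force: [0.1, -0.5, -1.6]
finger_gap: 0.0127
grip_force: 59.3
```

```bash
python3 - <<'E'
from h import *
s,t,r=st(); print(s['clock'],np.abs(s['qvel']).max(),t.round(4),s['finger_gap'],s['wrist_force'],r.as_matrix().round(4).tolist())
p=env.read_camera('wrist'); q=env.read_camera('top'); 
for nm,c in (('wrist',p),('top',q)):
  for n in ['block_hole_a','plate_hole_a','plate_grip']:
    for d in env.landmark_of(n,c): print(nm,n,np.round(d['centre'],4).tolist(),round(d['confidence'],2))
save(p,'w5.png'); u=w2px(q,[[.442,.155,.06]])[0].astype(int); print(u)
x=q['pixels'][u[1]-40:u[1]+40,u[0]-50:u[0]+50]; a=cv2.resize(x,None,fx=6,fy=6,interpolation=cv2.INTER_CUBIC); save({'pixels':a},'t5.png')
E
```

```text
10.425 0.009166810829044322 [0.4442 0.1553 0.0971] 0.01266014388202012 [ 0.07922573 -0.52880514 -1.6400245 ] [[-0.9631, -0.2691, -0.0004], [-0.2691, 0.9631, -0.0003], [0.0005, -0.0001, -1.0]]
wrist block_hole_a [0.4097, 0.2011, 0.0452] 0.9
wrist plate_hole_a [0.4545, 0.0998, 0.0775] 0.97
wrist plate_hole_a [0.4068, 0.2019, 0.0785] 0.82
wrist plate_hole_a [0.4505, 0.2151, 0.081] 0.8
wrist plate_grip [0.4445, 0.1566, 0.105] 0.66
top block_hole_a [0.4502, 0.1057, 0.045] 0.42
top plate_hole_a [0.4261, -0.2648, 0.0005] 0.96
top plate_hole_a [0.4652, -0.2769, 0.0002] 0.83
top plate_hole_a [0.4953, -0.1751, 0.0016] 0.66
top plate_hole_a [0.4548, 0.1074, 0.0766] 0.62
top plate_grip [0.4698, -0.2239, 0.022] 0.74
[291 288]
```

View pics/w5.png

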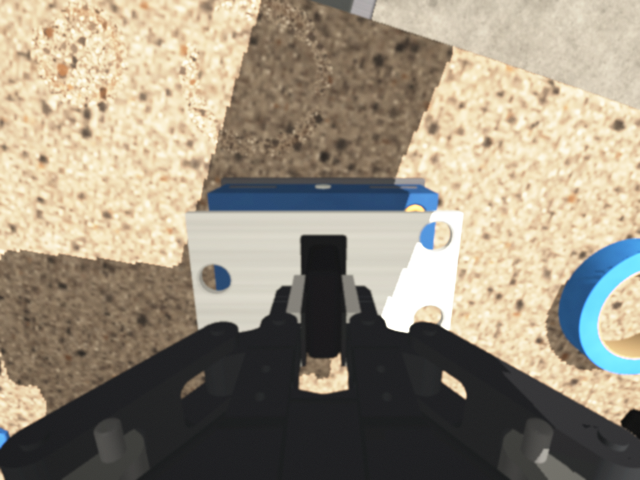

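The plate is over the block. Its edge corners are at (187,212) and (463,212), with holes at (437,236), (215,278) and (428,316). The block's robot-side edge shows from (209,188) to (438,190), and part of ring b is at (415,210). I'll zoom in with the predicted geometry drawn on.

```bash
python3 - <<'E'
from h import *
s,t,r=st(); p=env.read_camera('wrist'); wr=(t,r); print(t.round(4))
b=np.array([.442,.155]); Rb=R.from_euler('z',.271).as_matrix()[:2,:2]
W=lambda l,z:[*(b+Rb@(np.array(l)/1e3)),z]
c=w2px(p,[W((-36,-67),.045),W((-36,67),.045),W((-36,-67),0.0),W((-36,67),0.0)],wr); print(c.round(1).tolist())
a=np.linspace(0,2*np.pi,40); ring=w2px(p,[W((-22+7*np.cos(k),54+7*np.sin(k)),.045) for k in a],wr); print('ring b',ring.mean(0),ring.min(0),ring.max(0))
f=4; x0,y0=400,165
def crop(x0,y0,w,h):
    g=cv2.resize(p['pixels'][y0:y0+h,x0:x0+w],None,fx=f,fy=f,interpolation=cv2.INTER_CUBIC)
    for P in (ring,c[:2]): cv2.polylines(g,[np.int32((P-[x0,y0]+.5)*f)],False,(0,255,0),1)
    return g
save({'pixels':np.hstack([crop(175,165,95,135),crop(375,165,95,135)])},'z5.png')
uv=cv2.cornerSubPix(cv2.cvtColor(p['pixels'],cv2.COLOR_RGB2GRAY),np.array([[[187,212]],[[463,212]]],np.float32),(5,5),(-1,-1),(cv2.TERM_CRITERIA_COUNT,30,.01)).reshape(-1,2)
print(uv); X=px2w(p,uv,t[2]-.0119,wr); print(((X[:,:2]-b)@Rb*1e3).round(1))
E
```

```text
[0.4442 0.156  0.0974]
[[210.6, 192.7], [440.9, 193.2], [230.8, 182.4], [419.8, 182.8]]
ring b [416.80361563 216.82687313] [405.04351151 205.01130319] [428.61466413 227.99508256]
[[182.71898 210.01233]
 [463.      212.     ]]
[[-34.5 -67.3]
 [-33.8  64.1]]
```

View pics/z5.png

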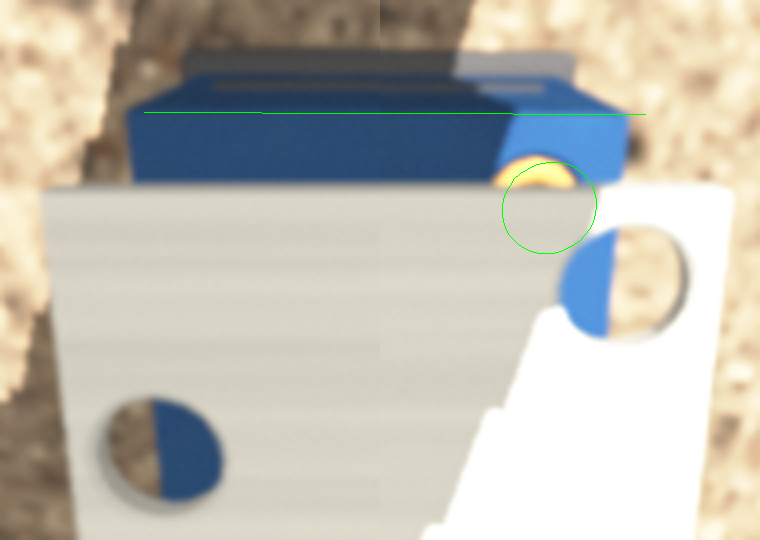

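Both block edges sit about 3.5 px (2 mm) left of the prediction. The plate edges sit only about 0.8 mm that way, so the plate needs about -1 mm along y. I'll make that correction and lower.

Emit:
move_arm(targets=[[[0.5,-1,5],[0,0,0],1],[[0.5,-1,10],[0,0,0],1],[[0.5,-1,14],[0,0,0],1],[[0.5,-1,14],[0,0,0],1],[[0.5,-1,14],[0,0,0],1]])

```text
clock: 11.5
tcp_pos: [0.4439, 0.1549, 0.0833]
orientation: [-0.0, -0.136, 0.991, -0.0]
wrist_force: [-0.6, 0.8, -2.4]
finger_gap: 0.0129
grip_force: 59.3
```

```bash
python3 - <<'E'
from h import *
s,t,r=st(); print(s['clock'],np.abs(s['qvel']).max(),t.round(4),s['wrist_force'],s['grip_force'],np.degrees(np.arccos(-r.as_matrix()[2,2])))
p=env.read_camera('wrist'); wr=(t,r); q=env.read_camera('scene')
for n in ['plate_hole_a']:
    for d in env.landmark_of(n,p): print(n,np.round(d['centre'],4).tolist(),round(d['confidence'],2))
f=4
a=cv2.resize(np.hstack([p['pixels'][165:300,175:270],p['pixels'][165:300,375:470]]),None,fx=f,fy=f,interpolation=cv2.INTER_CUBIC); save({'pixels':a},'z6.png')
u=w2px(q,[[.442,.155,.06]])[0].astype(int); print(u)
save({'pixels':cv2.resize(q['pixels'][u[1]-70:u[1]+70,u[0]-90:u[0]+90],None,fx=f,fy=f,interpolation=cv2.INTER_CUBIC)},'s6.png')
E
```

```text
11.5 0.00486084017967028 [0.4439 0.1549 0.0833] [-0.5550666   0.77300856 -2.38442141] 59.306817054748535 0.004069183723821174
plate_hole_a [0.4498, 0.213, 0.0683] 0.96
plate_hole_a [0.4572, 0.1016, 0.0633] 0.83
plate_hole_a [0.4527, 0.2163, 0.0448] 0.37
[320 266]
```

View pics/z6.png

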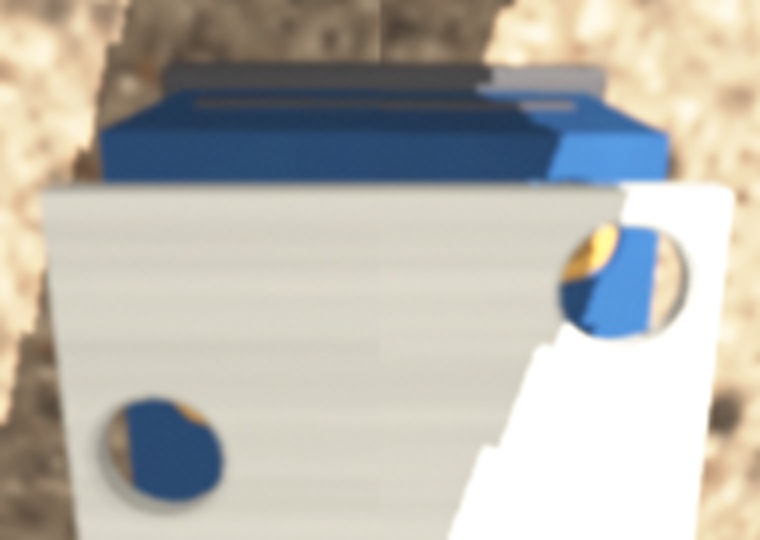

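View pics/s6.png

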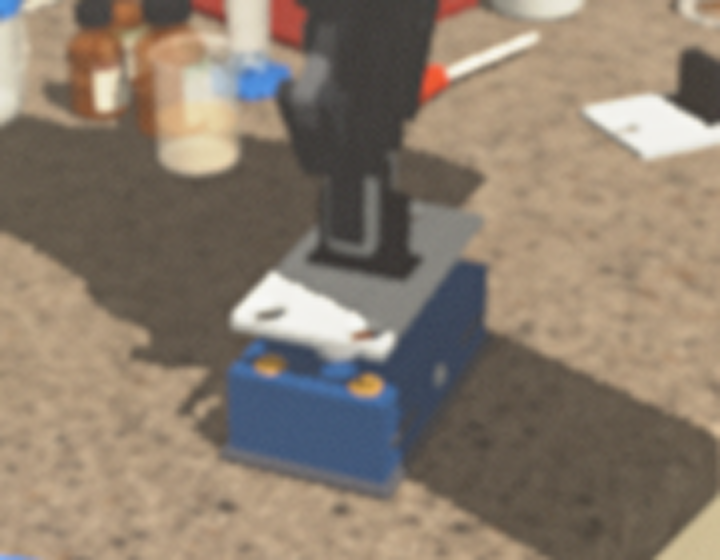

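The wrist zoom shows block edges at columns 200.8 and 446.8 and plate edges at 185.5 and 463.8, so they are centred to well under 1 mm. The scene crop shows the plate level with a clear gap, above both front brass rings, and the beaker and screwdriver undisturbed. I'll do one numeric check across x, then hand in.

```bash
python3 - <<'E'
from h import *
s,t,r=st(); p=env.read_camera('wrist'); wr=(t,r)
b=np.array([.442,.155]); Rb=R.from_euler('z',.271).as_matrix()[:2,:2]
B=px2w(p,[[200.75,197.75],[446.75,197.9]],.045,wr); P=px2w(p,[[185.5,211.7],[463.75,211.7]],t[2]-.0119,wr)
bb=((B[:,:2]-b)@Rb*1e3); pp=((P[:,:2]-b)@Rb*1e3); print(bb.round(1),pp.round(1))
d=(pp.mean(0)+[34,0])-(bb.mean(0)+[36,0]); print('plate-block offset mm',d.round(2))
if np.linalg.norm(d)<2: print(env.hand_in())
E
```

```text
[[-36.  -69. ]
 [-36.2  64.5]] [[-34.1 -67.1]
 [-34.5  63.4]]
plate-block offset mm [-0.18  0.37]
the job is handed in; nothing more can be done
None
```

Both open caps are shut, and the plate is held level about 66 mm above the worktop, roughly 11 mm over the caps. Its holes measure within about 0.5 mm of the brass ones, the bystanders were left alone, and the job is handed in; no verdict came back.

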